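Load left- and right-hand brackets into their chutes

ROBOT

A 6-joint arm with a two-finger parallel gripper is mounted at the origin on a cart in front of the work surface, level with it; the furniture and walls round the work are solid. World frame = base frame: x ahead of the robot, y to its left, z up, the work surface at z = 0. Lengths are in m, angles in rad, forces in N, time in s.
With the tool pointing down it reaches from about 0.35 to 0.975 m from the base axis. Payload 4.9 kg.
Tool frame: the origin (TCP) lies between the finger pads; the fingertips stand 19 mm ahead of it and the grasp point (between the pads) is the TCP; z points along the fingers, y is the line along which they close (so a half turn about z gives the same grasp; the last joint's range is limited). The gripper opens to 85 mm and grips with 20 to 120 N. Pads are 22 mm wide; open, the fingers measure 114 mm over their backs; the gripper's body (76 mm by 85 mm) begins 54 mm behind the grasp point. The pads swing forward as they close: fully open they stand 13 mm farther back than shut.
Start: joints at [-1.22, 0.053, 1.613, -0, 1.476, -0.119], TCP at [0.283, -0.557, 0.25] pointing down, gripper open.
Joint ranges: [-3.01, 3.01], [-1.01, 2.22], [0.06, 2.58], [-1.02, 4.17], [0.09, 2.62], [-3.14, 3.14]. Speed limits (rad/s): [2.57, 2.57, 3.14, 3.14, 3.14, 3.14].

INTERFACE

Orientations are given as a rotation vector (axis times angle).
In Python, from station import ctrl gives the robot as it stands. The module is installed in compiled form; this text tells all that it offers.
- The arm moves only by the tool servo_tool, never from a script. Its argument "increments" is a list that holds one entry, the list of rows, each a list of 5 numbers: the finger opening in cm, from 0 to 8.54, then the shift along the tool's x, y, z in cm, then the turn about the tool's z in degrees. A call has 1 to 5 rows; each row is the pose to reach, as a shift and turn from the pose commanded when the call began, along the tool's axes at that moment; what a row does not reach only later rows make up. A row lasts 1/10 s, in which the tool goes at most 50 mm and 8.59 degrees, less where a joint would pass 70% of its speed; a pose out of reach is approached as far as the arm can. A call with a gripper value outside its range is refused whole. The fingers move at their own pace and stop on an object; "newtons" is the grip in N (left out, the last holds). Time passes only in rows, so rows that repeat a pose let the fingers close. It gives the time, the measured TCP pose, the force, the opening and the grip force at its end, in the units of the state.
- ctrl.get_obs(): the state, without advancing time (a new reading comes with each control period).
- ctrl.get_image(name): name is "scene" or "top"; returns a dict with "img" (384x512x3 uint8, red, green, blue), "fx", "fy", "cx", "cy" (pixels), "k1" (the pictures are not rectified: a ray, as slopes to the right and down, at radius r is drawn at 1 + k1 r^2 times it, then the intrinsics apply), "rvec" (rotation vector, rad) and "tvec" (3), from world to camera coordinates, as OpenCV has them. Camera axes: x right, y down, z forward; pixel columns grow to the right and rows downward; lengths in m; the calibration is good to about 2 mm. A picture is of the moment at which its call begins. There is no depth.
- ctrl.finish_job(): hands the job in; it is judged then, once.
The state is a dict: "t": time; "q": joint angles; "dq": joint speeds; "effort": joint torques, N m; "tool_pos": TCP position; "tool_rot": TCP orientation; "contact_force": force on the tool from outside, world axes, zero at the start; "wrist_torque": the same for the moment, N m; "opening": finger opening in m; "grip_force": force on a finger pad.
Only numpy, scipy, OpenCV 4.12 (cv2) and the standard library are available. Lean on these libraries where they do the work, as an engineer would, in place of code of your own. Each camera call takes 0.05 s, during which the arm holds its last target. There are 200 camera calls.

TASK

Sort the two loose mirror-image angle brackets into the two sloping chutes, each into the chute that has a sample of the same hand screwed down at its foot. Each bracket now stands on its flange; turn it over so that it lies in the lane exactly as the sample does, flat on its plate with the flange up and the cut-away nose downhill, and slid down against the sample. Let go of both, and leave the other things on the bench where they are.

Things in the scene. Friction and masses are not known exactly. Their poses are not given: they have to be found in the camera images.
- bracket_left: left-hand dark steel angle bracket, 0.15 kg. Plate 100 long (x -50 to 50), 48 wide (y -24 to 24), 8 thick; flange along its +y edge (see its point). Nose at -x. Origin: centre of the plate's underside; z is up when it lies on its plate. At the start it stands on the flange's outer face (+y down), plate upright, z level, nose roughly towards the robot; mass centre (5, +10, 12) mm
- bracket_left_nose (a point): middle of the nose end face, at (-50, +14, 4) mm in the left-hand bracket's frame. Over the last 31 mm before the nose the plate is cut away on the side without the flange, to a tongue 20 mm wide (y +4 to +24). Lying flange up, nose towards you, the flange is on your left
- bracket_left_flange (a point): on the flange's free edge, at (5, +20, 38) mm in the left-hand bracket's frame. The flange is 8 mm thick (y +16 to +24), 100 mm long, 38 mm high from the plate's underside. While the bracket stands, a push near the upright plate's top edge (48 mm up), from the flange side along -z, tips it on to its plate
- bracket_right: right-hand dark steel angle bracket, 0.15 kg. Plate 100 long (x -50 to 50), 48 wide (y -24 to 24), 8 thick; flange along its -y edge (see its point). Nose at -x. Origin: centre of the plate's underside; z is up when it lies on its plate. At the start it stands on the flange's outer face (-y down), plate upright, z level, nose roughly towards the robot; mass centre (5, -10, 12) mm
- bracket_right_nose (a point): middle of the nose end face, at (-50, -14, 4) mm in the right-hand bracket's frame. Over the last 31 mm before the nose the plate is cut away on the side without the flange, to a tongue 20 mm wide (y -4 to -24). Lying flange up, nose towards you, the flange is on your right
- bracket_right_flange (a point): on the flange's free edge, at (5, -20, 38) mm in the right-hand bracket's frame. The flange is 8 mm thick (y -16 to -24), 100 mm long, 38 mm high from the plate's underside. While the bracket stands, a push near the upright plate's top edge (48 mm up), from the flange side along -z, tips it on to its plate
- chute_left: fixed chute for left-hand brackets, 80 wide, 230 mm long. Origin on the bench under its middle; x level, uphill (away from the robot); y across; z up. White slippery lane falls 25 degrees towards -x: floor height 85 mm + 0.466 x, x from -113 to 113; 60 mm wide between walls 10 mm above the floor. Lower half: the left-hand sample, screwed down
- chute_left_seat (a point): where a loaded bracket's origin comes to lie, on the floor of the left-hand chute, at (27, 0, 98) mm in its frame. The sample's uphill end, at x = -18 mm, is the stop; a bracket let go higher in the lane (e.g. 30 mm up the slope) slides down to it. It lies as the sample: plate on the floor, flange up, nose downhill
- chute_right: fixed chute for right-hand brackets, 80 wide, 230 mm long. Origin on the bench under its middle; x level, uphill (away from the robot); y across; z up. White slippery lane falls 25 degrees towards -x: floor height 85 mm + 0.466 x, x from -113 to 113; 60 mm wide between walls 10 mm above the floor. Lower half: the right-hand sample, screwed down
- chute_right_seat (a point): where a loaded bracket's origin comes to lie, on the floor of the right-hand chute, at (27, 0, 98) mm in its frame. The sample's uphill end, at x = -18 mm, is the stop; a bracket let go higher in the lane (e.g. 30 mm up the slope) slides down to it. It lies as the sample: plate on the floor, flange up, nose downhill
- flush_cutters: blue-handled side cutters, 124 x 48 x 15 mm, lying flat; origin at the middle of its underside; a bystander, to be left alone
- board_blue: blue circuit board, 55 x 85 x 12 mm, lying flat; origin at the middle of its underside; a bystander, to be left alone
- multimeter: green hand-held multimeter, 170 x 86 x 49 mm, lying on its back; origin at the middle of its underside; a bystander, to be left alone
- solder_spool: spool of solder wire, 55 mm across, 45 mm tall, standing; origin at the middle of its underside; a bystander, to be left alone
- driver_red: red-handled screwdriver, 164 mm long, 22 mm thick; origin at the middle of its underside; a bystander, to be left alone

How it is judged:
At the end, for the whole second after the job is handed in: Each bracket lies at rest in the chute of its own hand: plate flat on the sloping floor within about 6 degrees, flange up, nose downhill, square to the lane within 11 degrees, and slid down to within about 14 mm of the sample; no bystander shifted by more than 30 mm (x of bracket_left in the frame of chute_left between 0.019 and 0.04 m and y of bracket_left in the frame of chute_left between -0.012 and 0.012 m and z of bracket_left in the frame of chute_left between 0.088 and 0.112 m and x of bracket_left_nose in the frame of chute_left below 0 m and angle between the y axis of bracket_left and the y axis of chute_left, either way round below 0.2 rad and angle between bracket_left's own z axis and vertical between 0.33 and 0.55 rad and linear speed of each of bracket_left, bracket_right below 0.02 m/s and x of bracket_right in the frame of chute_right between 0.019 and 0.04 m and y of bracket_right in the frame of chute_right between -0.012 and 0.012 m and z of bracket_right in the frame of chute_right between 0.088 and 0.112 m and x of bracket_right_nose in the frame of chute_right below 0 m and angle between the y axis of bracket_right and the y axis of chute_right, either way round below 0.2 rad and angle between bracket_right's own z axis and vertical between 0.33 and 0.55 rad); the robot touches nothing.
It fails at once if one of the five bystanders is shifted by more than 30 mm (distance of any of flush_cutters, board_blue, multimeter, solder_spool, driver_red from where it was at the start of the episode above 0.03 m).
It also fails if it takes over 67 s, if anything falls off the work surface, if the arm or the gripper's body presses on something with over 40 N, if the wrist force passes 120 N, or if a joint passes its speed limit or range.

## Working session

There is one attempt and no reset: what is moved stays moved. The work goes in short steps, Python scripts to look and compute and a tool call to move; the robot and the scene stay as the last step left them, time stands still between calls to the robot, and variables do not carry over. Pictures are saved under pics/ and viewed, at most 14 in all, crops included, and the job is handed in when it is done.

Besides the shell and the picture viewer there is one more tool, called after "Call:" as a command line: name --argument value ..., lists and objects as JSON in quotes. servo_tool: Moves the arm, as the interface text tells. Its arguments: {"type":"object","properties":{"increments":{"type":"array"},"newtons":{"type":"number"}},"required":["increments"]}

```bash
mkdir -p pics
cat > h.py <<'E'
import numpy as np, cv2
from scipy.spatial.transform import Rotation as R
from station import ctrl
def grab(n,f=None):
    d=ctrl.get_image(n)
    if f: cv2.imwrite(f,cv2.cvtColor(d["img"],cv2.COLOR_RGB2BGR))
    return d
def ray(d,u,v):
    x=(u-d["cx"])/d["fx"];y=(v-d["cy"])/d["fy"];rd=np.hypot(x,y);r=rd
    for _ in range(20): r=rd/(1+d["k1"]*r*r)
    s=r/rd if rd>0 else 1
    M=R.from_rotvec(np.ravel(d["rvec"])).as_matrix();t=np.ravel(d["tvec"])
    w=M.T@np.array([x*s,y*s,1.]);return -M.T@t,w/np.linalg.norm(w)
def onz(d,u,v,z):
    c,w=ray(d,u,v);return c+w*(z-c[2])/w[2]
def tri(d1,p1,d2,p2):
    c1,w1=ray(d1,*p1);c2,w2=ray(d2,*p2)
    s=np.linalg.lstsq(np.c_[w1,-w2],c2-c1,rcond=None)[0]
    a=c1+w1*s[0];b=c2+w2*s[1];return (a+b)/2,np.linalg.norm(a-b)
def proj(d,P):
    M=R.from_rotvec(np.ravel(d["rvec"])).as_matrix();c=M@np.array(P)+np.ravel(d["tvec"])
    x,y=c[:2]/c[2];s=1+d["k1"]*(x*x+y*y);return np.array([d["fx"]*x*s+d["cx"],d["fy"]*y*s+d["cy"]])
E
python3 - <<'E'
from h import *
import pickle
o=ctrl.get_obs();print(o)
D={n:grab(n) for n in("scene","top")}
pickle.dump(D,open("d0.pkl","wb"))
for n,d in D.items():
    print(n,d["fx"],d["k1"],ray(d,d["cx"],d["cy"]))
    cv2.imwrite(f"pics/{n}0.png",cv2.resize(cv2.cvtColor(d["img"],cv2.COLOR_RGB2BGR),(800,600),interpolation=cv2.INTER_CUBIC))
E
```

```text
{'t': 0.0, 'q': array([-1.21999803e+00,  5.33597702e-02,  1.61427671e+00,  8.50907961e-06,
        1.47601280e+00, -1.19001589e-01]), 'dq': array([-0.00200242,  0.00016628, -0.00073956, -0.00042345,  0.00271034,
        0.00090753]), 'effort': array([ 2.41162852e-03, -3.93680227e+01, -3.70175314e+01,  1.39401923e-04,
        6.96379910e-03, -1.50397817e-06]), 'tool_pos': array([ 0.2827431 , -0.5567374 ,  0.24907151]), 'tool_rot': array([-3.05332969e+00, -7.30715176e-01,  3.60125705e-04]), 'contact_force': array([-3.10088205e-04, -6.61044379e-01, -6.43793858e-02]), 'wrist_torque': array([-0.01995893,  0.02533364,  0.00588947]), 'grip_force': 0.0, 'opening': 0.08539509702688794}
scene 348.4930499913791 -0.01780059947546989 (array([ 0.24110517, -0.66135839,  0.97016531]), array([ 0.29356543,  0.55458689, -0.77862232]))
top 367.65617105069566 -0.03580593982535415 (array([ 0.42652443, -0.03740582,  1.11159262]), array([ 0.16687762,  0.00818046, -0.98594368]))
```

View pics/scene0.png

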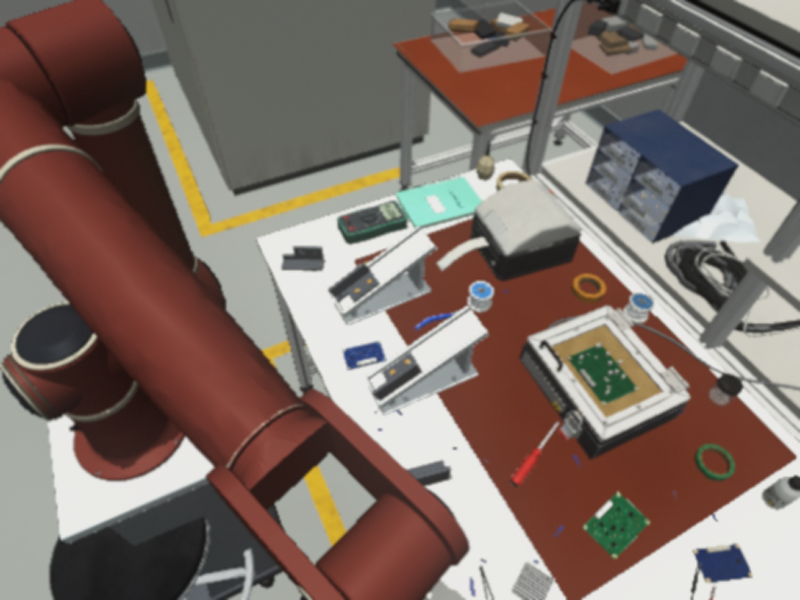

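View pics/top0.png

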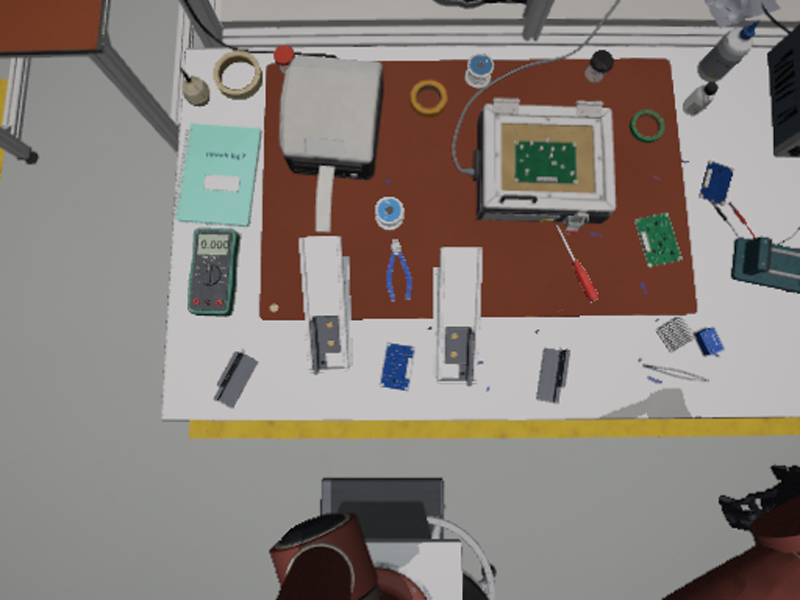

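Run:
```python
from h import *
import pickle
D=pickle.load(open("d0.pkl","rb"))
t=cv2.cvtColor(D["top"]["img"],cv2.COLOR_RGB2BGR);s=cv2.cvtColor(D["scene"]["img"],cv2.COLOR_RGB2BGR)
a=cv2.resize(t[200:270,125:375],(800,224),interpolation=cv2.INTER_CUBIC)
b=cv2.resize(s[145:320,160:320],(343,375),interpolation=cv2.INTER_CUBIC)
b=cv2.resize(s[145:265,170:320],(450,360),interpolation=cv2.INTER_CUBIC)
c=np.zeros((600,800,3),np.uint8);c[:224]=a;c[230:590,:450]=b
e=s[285:320,225:300];c[230:370,460:760]=cv2.resize(e,(300,140),interpolation=cv2.INTER_CUBIC)
cv2.imwrite("pics/z.png",c)
```

```text
(no output)
```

View pics/z.png

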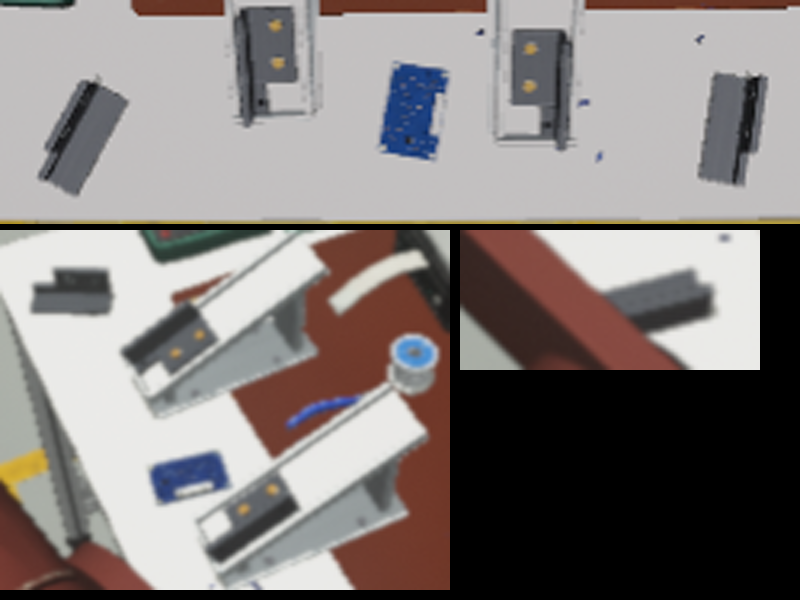

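The top view shows both chutes. The one at (327,300) has the left-hand sample, with its flange on +y. The one at (458,310) has the right-hand sample. The loose bracket at (235,378) has its upright plate on its left, so it is the right-hand one. The one at (553,375) has its plate on its right, so it is the left-hand one. Each therefore goes to the far chute.

Run:
```python
from h import *
import pickle
D=pickle.load(open("d0.pkl","rb"));d=D["top"];im=d["img"].astype(int)
g=im.mean(2);sat=im.max(2)-im.min(2)
def comps(lo,hi,box,amin=40):
    x0,y0,x1,y1=box;m=((g>=lo)&(g<hi)&(sat<30)).astype(np.uint8);k=np.zeros_like(m);k[y0:y1,x0:x1]=m[y0:y1,x0:x1]
    n,l,st,c=cv2.connectedComponentsWithStats(k);return [(l==i) for i in range(1,n) if st[i,4]>=amin]
for nm,box in(("Limg",(130,215,170,265)),("Rimg",(338,215,368,265))):
    for lo,hi,w,z in((0,140,"all",0),(70,140,"bright",.008),(0,60,"dark",.048)):
        for c in comps(lo,hi,box):
            ys,xs=np.nonzero(c);r=cv2.minAreaRect(np.c_[xs,ys].astype(np.float32));b=cv2.boxPoints(r)
            print(nm,w,len(xs),"c",np.round(r[0],1));print([ [*np.round(p,1),*np.round(onz(d,*p,z)[:2],3)] for p in b])
print(g[242,135:165].astype(int),g[232,338:368].astype(int))
# chutes: white lanes in zoom; print row profiles
for r in (165,170,180):print(r,g[r,185:235].astype(int),g[r,270:320].astype(int))
```

```text
Limg all 546 c [149.5 242.2]
[[np.float32(133.9), np.float32(253.3), np.float64(0.413), np.float64(0.317)], [np.float32(150.4), np.float32(223.1), np.float64(0.504), np.float64(0.271)], [np.float32(165.0), np.float32(231.0), np.float64(0.48), np.float64(0.226)], [np.float32(148.5), np.float32(261.3), np.float64(0.39), np.float64(0.272)]]
Limg bright 445 c [149.5 242.2]
[[np.float32(133.9), np.float32(253.3), np.float64(0.413), np.float64(0.315)], [np.float32(150.4), np.float32(223.1), np.float64(0.503), np.float64(0.269)], [np.float32(165.0), np.float32(231.0), np.float64(0.479), np.float64(0.224)], [np.float32(148.5), np.float32(261.3), np.float64(0.39), np.float64(0.27)]]
Limg dark 84 c [145.9 240.2]
[[np.float32(136.8), np.float32(253.8), np.float64(0.412), np.float64(0.294)], [np.float32(152.1), np.float32(225.0), np.float64(0.495), np.float64(0.253)], [np.float32(155.0), np.float32(226.5), np.float64(0.49), np.float64(0.244)], [np.float32(139.7), np.float32(255.4), np.float64(0.408), np.float64(0.285)]]
Rimg all 558 c [353.5 239.4]
[[np.float32(342.3), np.float32(255.4), np.floa
[... 1742 characters left out ...]
93 192 184 184 161 123 148
 148 173 157  66  65  65  66  66  65  65  65  65  64  64] [ 67  68  67  68  67  67  68  68  66  67  67  84 161 185 185 193 192 193
 193 193 192 193 193 192 192 192 193 193 192 192 193 192 192 193 192 153
 161 192 152  67  67  67  67  68  67  67  68  67  66  67]
180 [ 66  66  65  65  65  65  65  64 152 192 166 159 192 192 193 192 192 193
 192 192 193 193 192 192 193 192 192 192 193 192 193 177 176 193 160 108
 138 151 124  64  66  65  66  64  65  65  65  65  65  66] [ 66  66  66  66  66  66  66 159 192 175 142 150 180 174 175 192 192 193
 193 192 193 193 193 193 193 192 192 192 193 193 193 192 192 192 193 168
 173 186 142  66  67  67  66  67  67  66  66  66  66  67]
```

Call:
servo_tool --increments '[[[8.5, 4.5, -1.6, 1, 7.7], [8.5, 9, -3.3, 2, 15.4], [8.5, 13.6, -4.9, 3, 23.1], [8.5, 18.1, -6.6, 4, 30.8], [8.5, 22.7, -8.2, 5, 38.5]]]'

```text
t: 0.6
tool_pos: [0.4489, -0.3796, 0.1995]
tool_rot: [-3.124, 0.326, 0.001]
contact_force: [0.3, -0.6, 0.1]
opening: 0.0849
grip_force: 0.0
```

```bash
cat >> h.py <<'E'
def to(x,y,z,yaw):
    "tool-frame move (cm, deg) from the present pose to world x,y,z with tool x at yaw deg"
    o=ctrl.get_obs();M=R.from_rotvec(o["tool_rot"]).as_matrix()
    cur=np.degrees(np.arctan2(M[1,0],M[0,0]));dy=-((yaw-cur+90)%180-90)
    print("at",o["t"],o["tool_pos"].round(4),"yaw",cur.round(1),"q6",o["q"][5].round(2),"move",(M.T@(np.array([x,y,z])-o["tool_pos"])*100).round(2),"turn",round(dy,1),"f",o["contact_force"].round(1),"op",round(o["opening"],4),"gf",o["grip_force"])
E
python3 - <<'E'
from h import *
import pickle
to(.448,-.381,.038,-11.6)
D=pickle.load(open("d0.pkl","rb"))
D["scene1"]=grab("scene");pickle.dump(D,open("d0.pkl","wb"))
s=cv2.cvtColor(D["scene1"]["img"],cv2.COLOR_RGB2BGR)
cv2.imwrite("pics/z2.png",cv2.resize(s[130:350,150:400],(800,600*704//800*800//704-0 if 0 else 704))[:600])
E
```

```text
at 0.6 [ 0.4489 -0.3796  0.1995] yaw -11.9 q6 0.95 move [-0.06  0.16 16.15] turn -0.3 f [ 0.3 -0.6  0.1] op 0.0849 gf 0.0
```

View pics/z2.png

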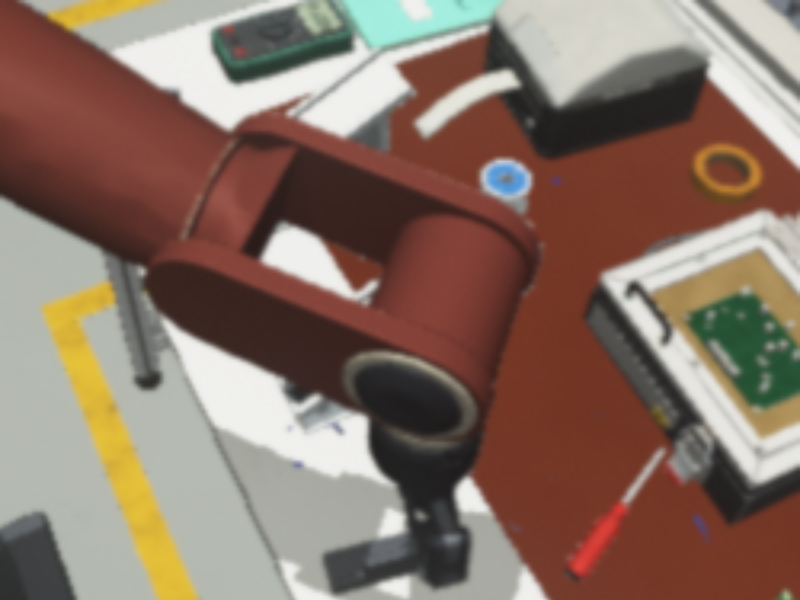

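Call:
servo_tool --increments '[[[8.5, 0, 0.1, 5, -0.3], [8.5, 0, 0.1, 10, -0.3], [8.5, 0, 0.1, 14, -0.3], [8.5, 0, 0.1, 16.1, -0.3], [8.5, 0, 0.1, 16.1, -0.3]]]'

```text
t: 1.15
tool_pos: [0.4452, -0.3796, 0.0343]
tool_rot: [-3.12, 0.307, 0.011]
contact_force: [-0.2, 0.5, -0.6]
opening: 0.0852
grip_force: 0.0
```

Call:
servo_tool --increments '[[[8.5, 0, 1, 0, 0], [8.5, 0, 2, 0, 0], [8.5, 0, 3, 0, 0], [8.5, 0, 4, 0, 0], [8.5, 0, 5, 0, 0]]]'

```text
t: 1.65
tool_pos: [0.4384, -0.4331, 0.0404]
tool_rot: [3.125, -0.309, 0.002]
contact_force: [0.3, 1.1, -0.1]
opening: 0.0852
grip_force: 0.0
```

Call:
servo_tool --increments '[[[8.5, 0, 1, 0, 0], [8.5, 0, 1, 0, 0], [8.5, 0, 1, -4, 0], [8.5, 0, 1, -8, 0]]]'

```text
t: 2.05
tool_pos: [0.4352, -0.4398, 0.1179]
tool_rot: [-3.122, 0.309, 0.005]
contact_force: [-0.0, -1.2, 0.5]
opening: 0.085
grip_force: 0.0
```

Run:
```python
from h import *
import pickle
D=pickle.load(open("d0.pkl","rb"));s=D["scene"];t=D["top"]
print("R plate top tail",tri(s,(206.7,158.3),t,(150.5,224)))
for n,up,lo in(("Lch",((191.4,152.3),(217.6,151)),((201.6,237.4),(225.3,234.2))),):pass
for n,p in(("Lch up",[(191.4,152.3),(217.6,151)]),("Rch up",[(281.5,158.7),(308,158.7)])):
    print(n,[onz(t,*q,.148).round(4) for q in p])
for n,p in(("Lch lo",[(201.6,237.4),(225,235)]),("Rch lo",[(280,243.5),(304,245)])):
    print(n,[onz(t,*q,.043).round(4) for q in p])
# two-view heights: uphill right corners (scene view 800 coords*0.64)
print("Lch up right tri",tri(s,(435*.64,238*.64),t,(217.6,151)))
print("Rch up right tri",tri(s,(487*.64,320*.64),t,(308,158.7)))
o=ctrl.get_obs();print(o["t"],o["tool_pos"],o["contact_force"])
d=grab("top");e=grab("scene");pickle.dump((d,e),open("d1.pkl","wb"))
c=np.zeros((600,800,3),np.uint8)
B=lambda d:cv2.cvtColor(d["img"],cv2.COLOR_RGB2BGR)
c[:300,:400]=cv2.resize(B(d)[205:280,310:410],(400,300),interpolation=cv2.INTER_CUBIC)
c[:300,400:]=cv2.resize(B(e)[260:350,210:330],(400,300),interpolation=cv2.INTER_CUBIC)
c[300:,:400]=cv2.resize(B(t)[145:250,180:320],(400,300),interpolation=cv2.INTER_CUBIC)
c[300:,400:]=cv2.resize(B(s)[140:265,200:320],(400,300),interpolation=cv2.INTER_CUBIC)
cv2.imwrite("pics/z3.png",c)
```

```text
R plate top tail (array([0.49955371, 0.25983489, 0.03803315]), np.float64(0.002350809231780588))
Lch up [array([0.6844, 0.1263, 0.148 ]), array([0.6876, 0.0553, 0.148 ])]
Rch up [array([ 0.6653, -0.1171,  0.148 ]), array([ 0.6649, -0.1885,  0.148 ])]
Lch lo [array([0.4591, 0.1088, 0.043 ]), array([0.4658, 0.0412, 0.043 ])]
Rch lo [array([ 0.441 , -0.1171,  0.043 ]), array([ 0.4364, -0.1859,  0.043 ])]
Lch up right tri (array([0.68394507, 0.05244472, 0.16986709]), np.float64(0.004638894848549821))
Rch up right tri (array([ 0.66132548, -0.1854234 ,  0.17575557]), np.float64(0.006772910710755101))
2.05 [ 0.43520562 -0.43984395  0.11793856] [-0.01606145 -1.24861328  0.46529227]
```

View pics/z3.png

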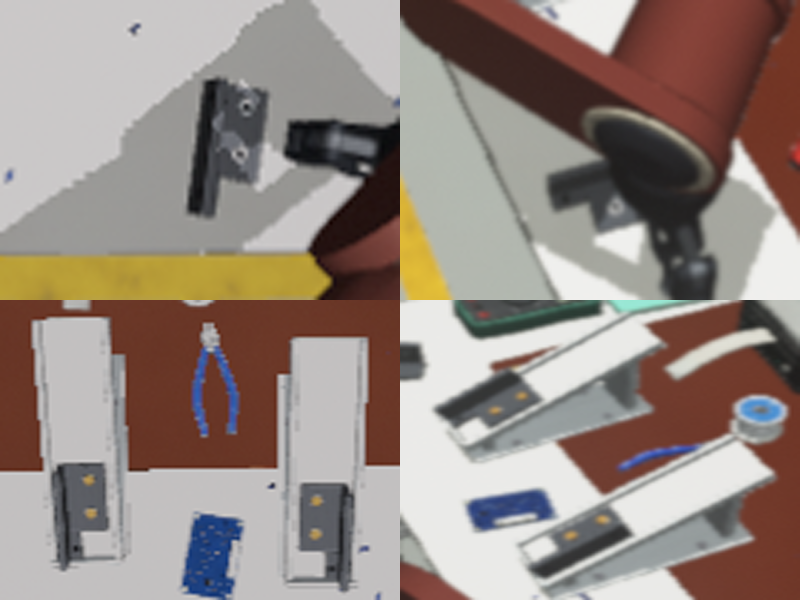

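The left-hand bracket fell over correctly. In the top view it lies flange up with the nose towards the robot, and its flange strip runs from about (361,225) to (357,258). I'll measure the strip and re-measure the chute corners.

```bash
cat > m.py <<'E'
from h import *
def flange(d,rows,c0,c1,z_l,z_r,thr=62):
    "dark flange strip: left boundary at height z_l, right boundary at z_r"
    g=d["img"].astype(float).mean(2);L=[];Rr=[]
    for r in rows:
        c=np.nonzero(g[r,c0:c1]<thr)[0]+c0
        if len(c)<3: continue
        run=max(np.split(c,np.nonzero(np.diff(c)>1)[0]+1),key=len)
        L.append(onz(d,run[0]-.5,r,z_l));Rr.append(onz(d,run[-1]+.5,r,z_r))
    return np.array(L),np.array(Rr)
E
python3 - <<'E'
from m import *
import pickle
D=pickle.load(open("d0.pkl","rb"));s=D["scene"];t=D["top"]
print("L up right",tri(s,(278.6,158.7),t,(218.5,151.5)))
print("R up right",tri(s,(312.5,213),t,(308.5,158.7)))
print("R up left",tri(s,(300.5,197),t,(281.4,158.7)))
d,e=pickle.load(open("d1.pkl","rb"))
g=d["img"].astype(float).mean(2)
for r in range(222,262,4):print(r,g[r,354:380].astype(int))
a,b=flange(d,range(227,257,2),354,371,0,.038)
for k in(a,b):
    p=np.polyfit(k[:,0],k[:,1],1);print("yaw",np.degrees(np.arctan(p[0])),"y at .44",np.polyval(p,.44),np.std(k[:,1]-np.polyval(p,k[:,0])))
E
```

```text
L up right (array([0.68952891, 0.05363644, 0.13749056]), np.float64(0.0010326546542455898))
R up right (array([ 0.66821585, -0.1916023 ,  0.14004117]), np.float64(0.002756399211826084))
R up left (array([ 0.67085319, -0.11879089,  0.13294315]), np.float64(0.00384922879471471))
222 [200 200 200 200 198 197 158 151 152 151 151 152 152 152 151 151 152 152
 151 151 151 151 151 150 150 150]
226 [197 160 151 151 151 151 126  46  28  29  53  69  69  87  85 129 167 193
 149 146 145 148 148 151 150 150]
230 [151 150 150 150 150 150  75  31  24  30  71  69  49  69  71  75 125 163
 152 112 102  68  86 150 149 150]
234 [150 150 150 149 150 123  45  26  26  72 110 105  72  70  70  71  71  70
  70  69  68  72 103 151 151 150]
238 [151 151 150 150 150  73  29  26  30  73  70 101 111 113 109  80  71  71
  70  69  68  88 151 151 151 151]
242 [151 151 151 151 122  40  27  28  66  71 102  72  73 106 133 131 160 160
 109 108 112 148 200 195 166 163]
246 [151 151 151 151  68  29  27  31  73  71  65  72  72  70  71  75 111 110
 108 108 127 178 199 199 199 199]
250 [151 151 151 121  36  27  28  68  71  69  80 149 148 127 129 101 108  97
  99 134 165 199 197 188 181 148]
254 [151 151 151  42  27  20  32  74  70  59 112 149 148 148 148 148 148 148
 148 147 148 148 148 148 147 148]
258 [151 151 133 102  92  70  92  76  72  89 148 148 148 148 148 148 147 148
 148 147 147 147 147 147 147 147]
yaw -10.21546967474253 y at .44 -0.35467189521729575 0.0008581044795931738
yaw -9.894712428014708 y at .44 -0.3540302421553503 0.0007815636712531837
```

```bash
python3 -c "
from h import *
to(.452,-.3605,.035,-10)"
```

```text
at 2.15 [ 0.439  -0.4444  0.1266] yaw -11.3 q6 0.86 move [-0.45 -8.55  9.09] turn -1.3 f [ 0.2 -0.7  1. ] op 0.0852 gf 0.0
```

Call:
servo_tool --increments '[[[5, -0.2, -3.5, 0, -0.6], [5, -0.4, -7, 1, -1.3], [5, -0.45, -8.55, 3, -1.3], [5, -0.45, -8.55, 6, -1.3], [5, -0.45, -8.55, 8, -1.3]]]'

```text
t: 2.65
tool_pos: [0.448, -0.3546, 0.037]
tool_rot: [-3.128, 0.271, 0.003]
contact_force: [0.3, 0.1, -0.2]
opening: 0.0502
grip_force: 0.0
```

Call:
servo_tool --increments '[[[5, 0, 0, 1.1, 0], [5, 0, 0, 1.1, 0], [2, 0, 0, 1.1, 0], [0, 0, 0, 1.1, 0], [0, 0, 0, 1.1, 0]]]' --newtons 30

```text
t: 3.15
tool_pos: [0.4493, -0.3575, 0.0298]
tool_rot: [3.128, -0.273, 0.003]
contact_force: [0.0, 3.0, -0.1]
opening: 0.0071
grip_force: 35.8
```

Call:
servo_tool --increments '[[[0, 0, 0, 0, 0], [0, 0, 0, 0, 0], [0, 0, 0, 0, 0]]]'

```text
t: 3.45
tool_pos: [0.4493, -0.3574, 0.0297]
tool_rot: [3.128, -0.273, 0.003]
contact_force: [-1.1, 0.2, 5.6]
opening: 0.0075
grip_force: 35.9
```

```bash
python3 -c "
from h import *
to(.452,-.3605,.035,-10)"
```

```text
at 3.45 [ 0.4493 -0.3574  0.0297] yaw -10.0 q6 0.94 move [ 0.32  0.26 -0.53] turn 0.0 f [-1.1  0.2  5.6] op 0.0075 gf 35.922768115997314
```

Call:
servo_tool --increments '[[[0, 0, 0, -3, 0], [0, 0, 0, -8, 0], [0, 0, 0, -13, 0], [0, 0, 0, -18, 0], [0, 0, 0, -20, 0]]]' --newtons 30

```text
t: 3.95
tool_pos: [0.45, -0.3577, 0.2343]
tool_rot: [3.125, -0.273, 0.01]
contact_force: [0.2, -1.5, -0.5]
opening: 0.0073
grip_force: 35.1
```

```bash
python3 -c "
from h import *
to(.6125,.1058,.20,4)"
```

```text
at 3.95 [ 0.45   -0.3577  0.2343] yaw -10.0 q6 0.94 move [  7.96 -48.48   3.26] turn -14.0 f [ 0.2 -1.5 -0.5] op 0.0073 gf 35.06740987300873
```

Call:
servo_tool --increments '[[[0, 0.5, -3, 0, 0], [0, 1, -7, 0, -3], [0, 2, -11.5, 0, -5], [0, 3, -16, 0, -7], [0, 4, -20.5, 0, -9]]]'

```text
t: 4.45
tool_pos: [0.5233, -0.1595, 0.2273]
tool_rot: [-3.141, 0.025, 0.002]
contact_force: [-0.5, -0.6, -1.1]
opening: 0.0073
grip_force: 34.9
```

Call:
servo_tool --increments '[[[0, 0, -4.5, 0, 0], [0, 0, -9, 0, -2], [0, 0, -13.5, 0, -3], [0, 0, -18, 0, -4], [0, 0, -21.5, 0, -5]]]'

```text
t: 4.95
tool_pos: [0.5261, 0.056, 0.2273]
tool_rot: [-3.139, -0.113, 0.003]
contact_force: [0.4, -0.3, -2.2]
opening: 0.0073
grip_force: 34.9
```

Run:
```python
from h import *
import pickle
t=grab("top");s=grab("scene")
to(.6125,.1058,.165,4)
pickle.dump((t,s),open("d2.pkl","wb"))
B=lambda d:cv2.cvtColor(d["img"],cv2.COLOR_RGB2BGR)
c=np.zeros((300,800,3),np.uint8)
c[:,:400]=cv2.resize(B(t)[140:260,160:320],(400,300),interpolation=cv2.INTER_CUBIC)
c[:,400:]=cv2.resize(B(s)[100:250,180:380],(400,300),interpolation=cv2.INTER_CUBIC)
cv2.imwrite("pics/z4.png",c)
```

```text
at 5.05 [0.5261 0.0572 0.2272] yaw 4.3 q6 1.46 move [ 8.99 -4.18  6.21] turn 0.3 f [-0.7 -1.  -0.6] op 0.0078 gf 34.96256768703461
```

View pics/z4.png

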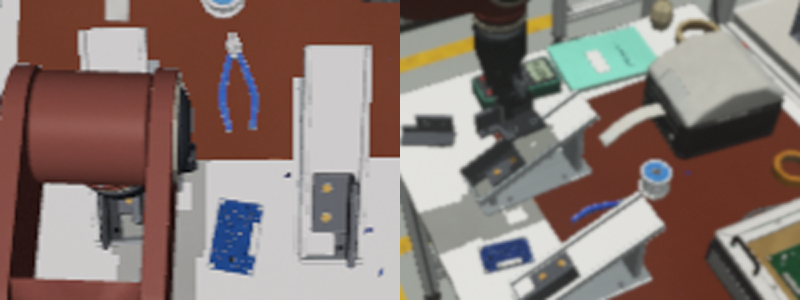

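The picture shows the bracket in the grip above the left chute, flange on the left. I'll carry on to the drop pose.

Call:
servo_tool --increments '[[[0, 4, -1.8, 0, 0.3], [0, 7.5, -3.6, 0, 0.3], [0, 9, -4.2, 2.5, 0.3], [0, 9, -4.2, 5, 0.3], [0, 9, -4.2, 6.2, 0.3]]]'

```text
t: 5.55
tool_pos: [0.6124, 0.1012, 0.1624]
tool_rot: [3.14, 0.101, -0.01]
contact_force: [-2.7, 1.6, -0.2]
opening: 0.0075
grip_force: 35.1
```

Call:
servo_tool --increments '[[[0, 0, 0, 0.3, 0], [0, 0, 0, 0.7, 0], [0, 0, 0, 1.1, 0], [0, 0, 0, 1.5, 0], [0, 0, 0, 1.5, 0]]]' --newtons 20

```text
t: 6.05
tool_pos: [0.6147, 0.1024, 0.1538]
tool_rot: [-3.138, -0.102, -0.004]
contact_force: [-3.4, 5.3, 2.5]
opening: 0.0072
grip_force: 35.8
```

```bash
python3 -c "
from h import *
to(.6125,.1058,.137,4)"
```

```text
at 6.05 [0.6147 0.1024 0.1538] yaw 3.7 q6 1.55 move [-0.21 -0.35  1.68] turn -0.3 f [-3.4  5.3  2.5] op 0.0072 gf 35.75934112071991
```

Call:
servo_tool --increments '[[[0, 0, -0.2, 0.4, 0], [0, 0, -0.3, 0.8, 0], [0, 0, -0.3, 1.2, 0], [0, 0, -0.3, 1.2, 0]]]'

```text
t: 6.45
tool_pos: [0.6143, 0.1037, 0.1426]
tool_rot: [3.138, 0.101, 0.003]
contact_force: [-7.4, 0.1, 7.3]
opening: 0.0072
grip_force: 42.4
```

Run:
```python
from h import *
s=grab("scene")
to(.6125,.1058,.137,4)
B=lambda d:cv2.cvtColor(d["img"],cv2.COLOR_RGB2BGR)
cv2.imwrite("pics/z5.png",cv2.resize(B(s)[130:220,190:310],(640,480),interpolation=cv2.INTER_CUBIC))
```

```text
at 6.5 [0.6144 0.1037 0.1427] yaw 3.7 q6 1.56 move [-0.18 -0.22  0.57] turn -0.3 f [-6.8  0.7  8.5] op 0.0075 gf 42.45088487863541
```

View pics/z5.png

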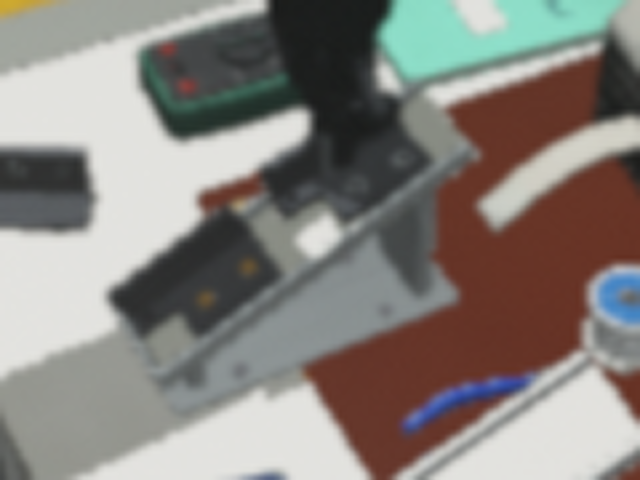

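The bracket is in the lane and tilting to match it, uphill of the sample. I'll press a little more, then let go.

Call:
servo_tool --increments '[[[0, 0, 0, 0.2, 0], [0, 0, 0, 0.4, 0], [3, 0, 0, 0.4, 0], [3, 0, 0, 0.4, 0], [3, 0, 0, 0.4, 0]]]'

```text
t: 7.0
tool_pos: [0.6143, 0.1041, 0.1358]
tool_rot: [3.139, 0.101, 0.002]
contact_force: [0.3, 0.2, -0.5]
opening: 0.0298
grip_force: 0.0
```

Call:
servo_tool --increments '[[[3, 0, 0, -1, 0], [3, 0, 0, -3, 0], [3, 0, 0, -7, 0], [3, 0, 0, -12, 0], [3, 0, 0, -12, 0]]]'

```text
t: 7.5
tool_pos: [0.6179, 0.1048, 0.2659]
tool_rot: [3.14, 0.102, 0.025]
contact_force: [0.4, -0.2, 0.8]
opening: 0.0302
grip_force: 0.0
```

Run:
```python
from h import *
import pickle
# R bracket: start of push. free edge mid + s along push dir
a=np.radians(-27);ax=np.array([np.cos(a),np.sin(a)]);pd=np.array([-ax[1],ax[0]])
u=np.array([.435,.248])+.038*pd
print("underside mid",u,"TCP start",u+.003*ax+.0285*pd)
p=u+.003*ax+.0285*pd
to(p[0],p[1],.20,-27);s=grab("scene");t=grab("top")
pickle.dump((t,s),open("d3.pkl","wb"))
B=lambda d:cv2.cvtColor(d["img"],cv2.COLOR_RGB2BGR)
cv2.imwrite("pics/z6.png",cv2.resize(B(s)[130:220,170:290],(640,480),interpolation=cv2.INTER_CUBIC))
```

```text
underside mid [0.45225164 0.28185825] TCP start [0.46786339 0.30588996]
at 7.5 [0.6179 0.1048 0.2659] yaw 3.7 q6 1.56 move [-13.77 -21.05   6.36] turn 30.7 f [ 0.4 -0.2  0.8] op 0.0302 gf 0.0
```

View pics/z6.png

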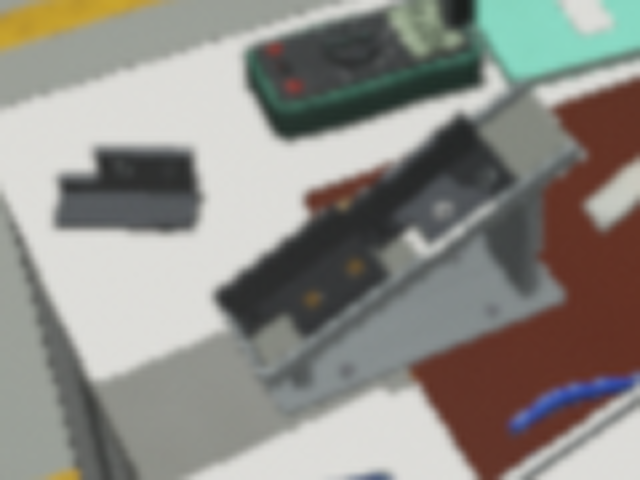

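The left-hand bracket is seated against its sample. The right-hand bracket is next, so first I'll check the clearance to the multimeter.

Run:
```python
from h import *
import pickle
t,s=pickle.load(open("d3.pkl","rb"))
for p in((121.6,201.6),(150,200)):print(onz(t,*p,.02))
to(.460,.295,.20,-27)
```

```text
[0.56710813 0.35569362 0.02      ]
[0.57166224 0.26959684 0.02      ]
at 7.6 [0.6151 0.1046 0.2586] yaw 3.7 q6 1.56 move [-14.27 -20.01   5.78] turn 30.7 f [-0.4 -0.9 -0.6] op 0.03 gf 0.0
```

Call:
servo_tool --increments '[[[6, -2.7, -4, 0, 8], [6, -5.4, -8, 0.5, 16], [6, -8, -12, 1, 24], [6, -11, -16, 1.5, 30], [6, -13.5, -19.9, 2, 30.7]]]'

```text
t: 8.1
tool_pos: [0.4638, 0.2952, 0.2332]
tool_rot: [3.052, -0.736, -0.004]
contact_force: [0.0, 0.5, 0.3]
opening: 0.06
grip_force: 0.0
```

```bash
python3 -c "
from h import *
grab('top');grab('top')
to(.4605,.2955,.038,-27)"
```

```text
at 8.2 [0.4619 0.2973 0.2324] yaw -26.6 q6 2.47 move [ 0.04  0.17 19.44] turn 0.4 f [0.8 0.1 0.1] op 0.0598 gf 0.0
```

Call:
servo_tool --increments '[[[6, 0, 0.1, 5, 0.4], [6, 0, 0.1, 10, 0.4], [6, 0, 0.1, 15, 0.4], [6, 0, 0.1, 18.5, 0.4], [6, 0, 0.1, 19.4, 0.4]]]'

```text
t: 8.7
tool_pos: [0.4616, 0.2909, 0.0349]
tool_rot: [3.045, -0.742, -0.014]
contact_force: [-0.6, 0.0, 0.2]
opening: 0.0601
grip_force: 0.0
```

Call:
servo_tool --increments '[[[6, 0, 0, 0, 0], [6, 0, -1, 0, 0], [6, 0, -2, 0, 0], [6, 0, -3, 0, 0], [6, 0, -4, 0, 0]]]'

```text
t: 9.2
tool_pos: [0.4858, 0.3307, 0.0431]
tool_rot: [-3.05, 0.743, -0.004]
contact_force: [-0.4, -1.1, 0.0]
opening: 0.0598
grip_force: 0.0
```

Call:
servo_tool --increments '[[[6, 0, -1, 0, 0], [6, 0, -1.7, 0, 0], [6, 0, -1.7, 0, 0], [6, 0, -1.7, -4, 0], [6, 0, -1.7, -9, 0]]]'

```text
t: 9.7
tool_pos: [0.4895, 0.3428, 0.1284]
tool_rot: [3.047, -0.742, -0.01]
contact_force: [1.0, 0.5, -0.2]
opening: 0.0601
grip_force: 0.0
```

Call:
servo_tool --increments '[[[6, 0, 4, -4, 0], [6, 0, 9, -5, 0], [6, 0, 14, -5, 0], [6, 0, 18, -5, 0], [6, 0, 18, -5, 0]]]'

```text
t: 10.2
tool_pos: [0.4063, 0.181, 0.1799]
tool_rot: [3.049, -0.749, -0.002]
contact_force: [-0.8, 0.9, -0.0]
opening: 0.0601
grip_force: 0.0
```

Run:
```python
from m import *
import pickle
t=grab("top");s=grab("scene");pickle.dump((t,s),open("d4.pkl","wb"))
B=lambda d:cv2.cvtColor(d["img"],cv2.COLOR_RGB2BGR)
c=np.zeros((300,800,3),np.uint8)
c[:,:400]=cv2.resize(B(t)[200:275,110:210],(400,300),interpolation=cv2.INTER_CUBIC)
c[:,400:]=cv2.resize(B(s)[120:210,150:270],(400,300),interpolation=cv2.INTER_CUBIC)
cv2.imwrite("pics/z7.png",c)
g=t["img"].astype(float).mean(2)
for r in range(220,266,4):print(r,g[r,124:172].astype(int))
```

```text
220 [200 200 200 200 200 200 200 200 200 200 200 200 200 198 165 112 107 108
 111 116 101 171 199 201 200 201 200 201 201 200 201 201 201 201 201 201
 200 201 200 201 201 201 201 201 201 201 201 201]
224 [200 200 200 200 200 200 200 200 200 200 200 199 170 108 106 119 168  89
 100 190 108 108 108 109 114 108  62  80 130 152 168 201 201 201 200 201
 201 200 199 199 200 189 172 200 200 188 154 153]
228 [200 200 200 200 200 200 200 200 200 196 127 108 108 110 108 108 108 108
 110 108 109 107 105 107  98  27  28  46 128 201 201 200 201 201 200 201
 200 191 153 153 153 153 152 152 151 151 152 153]
232 [200 200 200 200 200 200 200 195 134 107 109 114 113 108 108 108 110 108
 107  97 109 107  94  35  33  36  40  42  43  46  35  27  27  27 122 198
 191 153 152 152 152 152 152 152 152 152 153 153]
236 [200 200 200 200 200 169 117 108 108 110 154 165 132 136 102  82  65  51
  40  40  42  42  58  59  60  61  62  61  62  56  42  78  77  60  58  58
  76 121 152 152 151 150 150 150 152 152 153 153]
240 [129 117  85  47  43  44  46  49  51  52  54  55  57  57  58  59  62  63
  60  60  56  58  70  7
[... 599 characters left out ...]
88  89  89  89  89  89  89  86  77 141 112  60  52
  37  35  32  30  23  14  16  18  49 112 152 152]
256 [ 84  85  85  86  86  88  87  87  89  88  91  91  91  92  93  94  94  95
  96  96  96  72  46  90  88  89  89  89  89  89  89  82  69 138 107  56
  34  36  33  31  31  24  14  16  14  28  49  76]
260 [ 92  93  94  95  95  96  96  97  98  99  98  98  99  99  99  99 100  99
  99  98  98  97  73  58  89  90  90  88  89  89  89  87  70  53 111 105
  43  47  37  33  31  27  24  18  16  16  20  25]
264 [ 97  97  96  96  96  96  95  95  95  94  93  93  93  92  91  90  89  89
  89  88  88  88  87  75  89  89  89  89  89  90  90  90  90  41  36  93
 150  70  47  38  31  26  23  21  19  17  28  37]
```

View pics/z7.png

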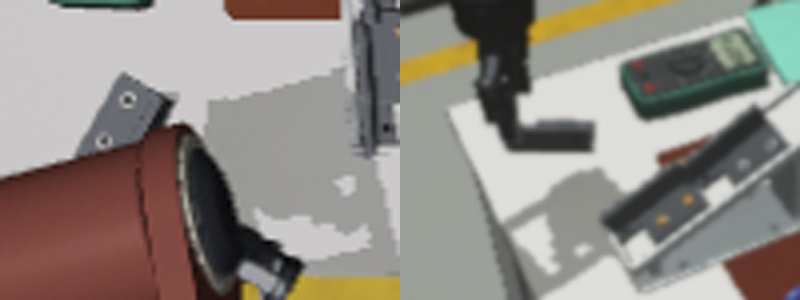

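The bracket is down on its plate, but the arm hides it. I'll move the arm aside.

Call:
servo_tool --increments '[[[6, 4, 2.5, -1, 0], [6, 8, 5, -2, 0], [6, 12, 7.5, -3, 0], [6, 16, 10, -4, 0], [6, 19.8, 12.4, -5, 0]]]'

```text
t: 10.8
tool_pos: [0.5299, -0.018, 0.2317]
tool_rot: [-3.052, 0.742, -0.0]
contact_force: [-0.5, 0.4, 0.1]
opening: 0.0603
grip_force: 0.0
```

Run:
```python
from m import *
import pickle
t=grab("top");s=grab("scene");pickle.dump((t,s),open("d4.pkl","wb"))
g=t["img"].astype(float).mean(2)
for r in range(216,266,3):print(r,g[r,124:162].astype(int))
```

```text
216 [200 200 200 200 200 200 200 200 200 200 200 200 200 200 200 200 200 200
 200 200 200 200 200 201 200 200 200 200 200 200 200 201 200 200 200 200
 200 201]
219 [200 200 200 200 200 200 200 200 200 200 200 200 200 200 195 149 108 107
 105 168 197 199 200 200 200 200 200 200 200 200 200 200 200 200 200 200
 201 200]
222 [199 200 199 200 200 200 200 200 200 200 200 200 198 167 114 107 109 115
 116 108 108 108 108  89 134 197 198 198 199 199 199 200 201 200 200 201
 201 200]
225 [199 200 200 199 200 200 200 200 200 200 200 195 133 106 109 116 153  78
  87 130 108 108 107  98 108 104  76  32  41 100 170 200 200 200 200 200
 200 200]
228 [199 199 200 200 200 200 200 200 200 196 127 108 107 109 108 107 108 108
 109 107 108 106 105 107  98  25  28  46 128 200 200 200 200 200 200 200
 201 200]
231 [200 199 199 200 200 200 200 199 170 108 107 108 109 108 107 108 110 108
 107 107 102 107 105  42  32  34  96 178 200 200 200 200 200 200 201 200
 200 200]
234 [200 199 200 200 200 200 166 114 107 108 145 128  94 148 108 109 108 108
 100 111 105  74  32  34  62 142 200 200 200 200 200 200 200 20
[... 919 characters left out ...]
00 200 200 200 200 200 200 200 200 200 200 200 200
 200 200]
255 [199 199 199 199 199 200 199 199 199 186 160 158 158 158 199 199 199 199
 199 200 199 199 199 200 200 200 199 200 200 200 200 200 200 200 200 200
 200 200]
258 [199 199 199 199 199 199 199 199 199 199 199 199 199 199 199 199 199 200
 199 199 199 200 200 200 200 199 200 200 200 200 200 200 200 200 200 199
 200 200]
261 [199 199 199 199 199 199 199 199 199 200 199 199 199 199 199 199 200 200
 199 199 200 200 200 200 199 199 199 200 200 200 200 200 200 200 200 200
 200 200]
264 [199 199 199 199 199 199 199 199 199 199 199 200 199 199 199 200 199 199
 199 199 200 199 200 199 199 199 200 199 199 200 200 200 200 199 200 199
 200 199]
```

Run:
```python
from m import *
import pickle
t,s=pickle.load(open("d4.pkl","rb"))
a,b=flange(t,range(227,252,2),130,160,.038,0)
for k in(a,b):
    p=np.polyfit(k[:,0],k[:,1],1);print("yaw",np.degrees(np.arctan(p[0])),"y at .44",np.polyval(p,.44),np.std(k[:,1]-np.polyval(p,k[:,0])))
print("ends foot",onz(t,153.5,225.5,0),onz(t,138.3,253.5,0))
print("two views, flange top tail corner",tri(t,(148,222),s,(150+593*.3,120+122*.3)))
to(.45,.28,.2,-27)
```

```text
yaw -27.740969735726004 y at .44 0.2907177190382316 0.0006862135608554579
yaw -27.78960858343133 y at .44 0.29348293128952163 0.0007099893214963139
ends foot [0.4964264  0.26138583 0.        ] [0.4128243  0.30411842 0.        ]
two views, flange top tail corner (array([0.59933264, 0.01093197, 0.34837636]), np.float64(0.40406467397857054))
at 10.9 [ 0.5317 -0.0204  0.2332] yaw -27.6 q6 1.88 move [-21.18 -22.83   3.24] turn -0.6 f [-0.2  0.6  1. ] op 0.06 gf 0.0
```

Call:
servo_tool --increments '[[[5, -3.5, -4, 0, 0], [5, -7, -7.5, 0, 0], [5, -10.5, -11, 0, 0], [5, -14, -14.5, 0, 0], [5, -17, -18, 0, 0]]]'

```text
t: 11.4
tool_pos: [0.4588, 0.2243, 0.2312]
tool_rot: [-3.053, 0.741, 0.0]
contact_force: [0.7, 0.5, -0.6]
opening: 0.0497
grip_force: 0.0
```

Call:
servo_tool --increments '[[[5, -2, -2.5, 0, 0], [5, -3.5, -5, 2, 0], [5, -3.5, -5, 5, 0], [5, -3.5, -5, 8, 0], [5, -3.5, -5, 8, 0]]]'

```text
t: 11.9
tool_pos: [0.4483, 0.2818, 0.1459]
tool_rot: [3.047, -0.739, -0.013]
contact_force: [-0.4, -0.3, -0.7]
opening: 0.0502
grip_force: 0.0
```

```bash
python3 -c "
from h import *
grab('top');grab('top')
to(.461,.285,.038,-27.7)"
```

```text
at 12.0 [0.4514 0.2824 0.151 ] yaw -27.3 q6 2.47 move [ 0.75 -0.68 11.3 ] turn 0.4 f [-0.1  0.3  1.1] op 0.0501 gf 0.0
```

Call:
servo_tool --increments '[[[5, 0.7, -0.7, 3, 0.4], [5, 0.7, -0.7, 7, 0.4], [5, 0.7, -0.7, 10, 0.4], [5, 0.7, -0.7, 11.3, 0.4], [5, 0.7, -0.7, 11.3, 0.4]]]'

```text
t: 12.5
tool_pos: [0.461, 0.2846, 0.038]
tool_rot: [3.049, -0.754, -0.002]
contact_force: [-0.6, 1.0, -0.8]
opening: 0.0501
grip_force: 0.0
```

Call:
servo_tool --increments '[[[3, 0, 0, 0, 0], [1, 0, 0, 0, 0], [0, 0, 0, 0, 0], [0, 0, 0, 0, 0], [0, 0, 0, 0, 0]]]' --newtons 30

```text
t: 13.0
tool_pos: [0.4627, 0.2853, 0.0406]
tool_rot: [-3.048, 0.754, -0.005]
contact_force: [-1.5, -0.5, 7.1]
opening: 0.0074
grip_force: 31.2
```

Call:
servo_tool --increments '[[[0, 0, 0, -3, 0], [0, 0, 0, -8, 0], [0, 0, 0, -13, 0], [0, 0, 0, -18, 0], [0, 0, 0, -20, 0]]]'

```text
t: 13.5
tool_pos: [0.4631, 0.2856, 0.2451]
tool_rot: [-3.044, 0.753, -0.012]
contact_force: [0.8, -0.3, -1.4]
opening: 0.0074
grip_force: 30.2
```

```bash
python3 -c "
from h import *
grab('top')
to(.592,-.172,.21,-0.4)"
```

```text
at 13.55 [0.4638 0.286  0.2469] yaw -27.8 q6 2.47 move [32.66 34.58  3.6 ] turn -27.4 f [1.  0.9 1. ] op 0.007 gf 30.236077308654785
```

Call:
servo_tool --increments '[[[0, 2, 2, 0, 0], [0, 5, 5.5, 0, 0], [0, 8.5, 9, 0, 0], [0, 12, 12.5, 0, 0], [0, 15, 16, 0, 0]]]'

```text
t: 14.05
tool_pos: [0.5189, 0.0713, 0.2366]
tool_rot: [3.049, -0.754, -0.003]
contact_force: [0.8, 0.6, -1.7]
opening: 0.0071
grip_force: 30.1
```

Call:
servo_tool --increments '[[[0, 3.5, 3.5, 0, -6], [0, 7, 7, 0, -12], [0, 10.5, 10.5, 0, -18], [0, 14, 14, 0, -24], [0, 17, 18, 0, -27.4]]]'

```text
t: 14.55
tool_pos: [0.5856, -0.1669, 0.2362]
tool_rot: [-3.14, 0.005, 0.003]
contact_force: [0.2, -0.5, -2.4]
opening: 0.0069
grip_force: 30.2
```

```bash
python3 -c "
from h import *
grab('top');grab('top')
to(.5895,-.172,.17,-0.4)"
```

```text
at 14.65 [ 0.5853 -0.1705  0.2362] yaw -0.7 q6 1.18 move [0.44 0.14 6.62] turn -0.3 f [-0.  -0.1 -1.7] op 0.0069 gf 30.235474705696106
```

Call:
servo_tool --increments '[[[0, 0.2, 0, 2, 0], [0, 0.4, 0.1, 5, 0], [0, 0.4, 0.1, 6.6, 0], [0, 0.4, 0.1, 7, 0], [0, 0.4, 0.1, 7.4, 0]]]'

```text
t: 15.15
tool_pos: [0.5886, -0.1658, 0.1652]
tool_rot: [-3.141, 0.008, 0.006]
contact_force: [-10.9, -1.1, 11.8]
opening: 0.0071
grip_force: 43.6
```

Call:
servo_tool --increments '[[[0, 0, 0, 0.4, 0], [0, 0, 0, 0.8, 0], [0, 0, 0, 1.1, 0], [0, 0, 0, 1.4, 0], [0, 0, 0, 1.4, 0]]]' --newtons 20

```text
t: 15.65
tool_pos: [0.5895, -0.1664, 0.1524]
tool_rot: [3.141, -0.009, -0.001]
contact_force: [-6.5, -1.2, 6.9]
opening: 0.0073
grip_force: 38.6
```

Run:
```python
from h import *
s=grab("scene")
to(.5895,-.172,.147,-.4)
B=lambda d:cv2.cvtColor(d["img"],cv2.COLOR_RGB2BGR)
cv2.imwrite("pics/z8.png",cv2.resize(B(s)[170:275,220:360],(640,480),interpolation=cv2.INTER_CUBIC))
```

```text
at 15.7 [ 0.5895 -0.1664  0.1525] yaw -0.3 q6 1.18 move [0.   0.56 0.55] turn 0.1 f [-6.3 -1.   6.1] op 0.0073 gf 38.342719797219615
```

View pics/z8.png

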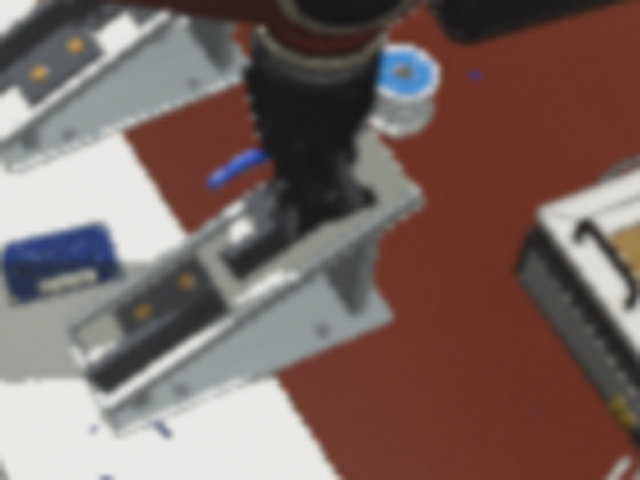

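The bracket sits about 6 mm too far left of the sample's line. I'll lift slightly, shift it and press again.

Call:
servo_tool --increments '[[[0, 0, 0, -0.8, 0], [0, 0, 0.6, -0.8, 0], [0, 0, 0.7, -0.4, 0], [0, 0, 0.7, 0, 0], [0, 0, 0.7, 0.4, 0]]]'

```text
t: 16.2
tool_pos: [0.5893, -0.1731, 0.1451]
tool_rot: [-3.141, 0.011, 0.002]
contact_force: [-0.4, -0.6, -2.1]
opening: 0.0072
grip_force: 33.3
```

Run:
```python
from h import *
s=grab("scene")
to(.5895,-.172,.147,-.4)
B=lambda d:cv2.cvtColor(d["img"],cv2.COLOR_RGB2BGR)
cv2.imwrite("pics/z9.png",cv2.resize(B(s)[170:275,220:360],(640,480),interpolation=cv2.INTER_CUBIC))
```

```text
at 16.25 [ 0.5889 -0.1729  0.1442] yaw -0.4 q6 1.17 move [ 0.06 -0.09 -0.28] turn 0.0 f [-0.2 -0.3 -3.3] op 0.0074 gf 33.24022829532623
```

View pics/z9.png

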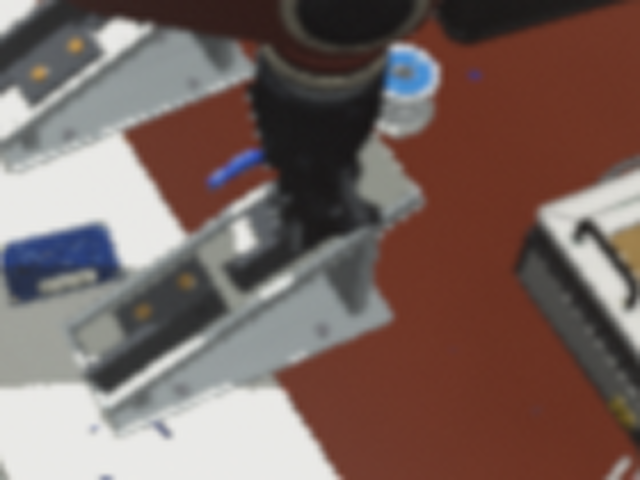

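Now it is in line with the sample, so I'll let go.

Call:
servo_tool --increments '[[[0, 0, 0, 0.2, 0], [0, 0, 0, 0.4, 0], [3, 0, 0, 0.4, 0], [3, 0, 0, 0.4, 0], [3, 0, 0, 0.4, 0]]]'

```text
t: 16.75
tool_pos: [0.5901, -0.1734, 0.1426]
tool_rot: [3.141, -0.011, 0.001]
contact_force: [0.1, 0.0, -0.7]
opening: 0.0303
grip_force: 0.0
```

Call:
servo_tool --increments '[[[3, 0, 0, -1, 0], [3, 0, 0, -3, 0], [3, 0, 0, -7, 0], [3, 0, 0, -12, 0], [3, 3, 3, -15, 0]]]'

```text
t: 17.25
tool_pos: [0.6185, -0.2006, 0.2977]
tool_rot: [3.14, -0.006, 0.009]
contact_force: [1.2, -0.9, 1.0]
opening: 0.03
grip_force: 0.0
```

Call:
servo_tool --increments '[[[3, 0, 4, 0, 0], [3, 0, 8, 0, 0], [3, 0, 12, 0, 0], [3, 0, 16, 0, 0], [3, 0, 16, 0, 0]]]'

```text
t: 17.75
tool_pos: [0.6164, -0.367, 0.2913]
tool_rot: [3.14, -0.018, -0.0]
contact_force: [-0.6, 0.8, -0.5]
opening: 0.0301
grip_force: 0.0
```

Run:
```python
from h import *
s=grab("scene");t=grab("top")
B=lambda d:cv2.cvtColor(d["img"],cv2.COLOR_RGB2BGR)
c=np.zeros((400,800,3),np.uint8)
c[:,:400]=cv2.resize(B(t)[140:260,180:320],(400,400),interpolation=cv2.INTER_CUBIC)
c[:,400:]=cv2.resize(B(s)[140:275,200:335],(400,400),interpolation=cv2.INTER_CUBIC)
cv2.imwrite("pics/z10.png",c);print(ctrl.get_obs()["t"])
```

```text
17.85
```

View pics/z10.png

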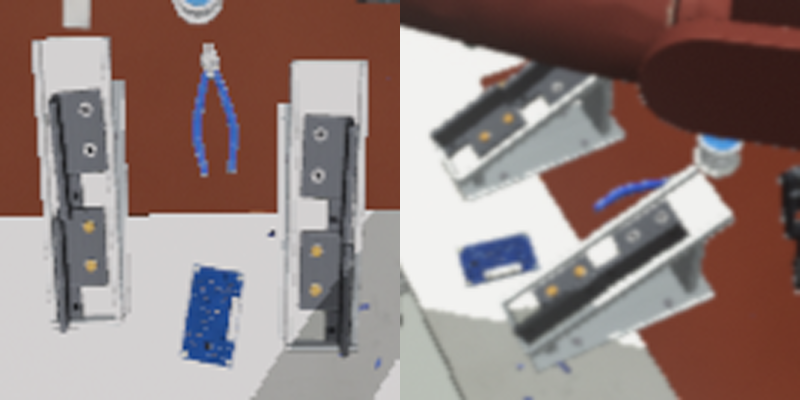

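Both brackets lie flat in their lanes, in line with the samples and touching them, and nothing else has moved.

```bash
python3 -c "
from station import ctrl
print(ctrl.finish_job())"
```

```text
the job is handed in; nothing more can be done
None
```

Both brackets are seated flange up, nose downhill, against the sample of their own hand; the job was handed in at about 18 s of the 67 s allowed, no verdict was returned, and no bystander had visibly moved in the final pictures.

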